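# Lock the pearl setter's turntable vise

## Task

Lock the head of the pearl-setting vise: push the black crank peg round until the slot in the steel disc faces the locking bar, then push the bar by its red knob through the slot until it is fully home, and leave it there. Do not shove, tip or lift the vise, and leave the pliers, bottles, cap, dish and box around it as they are.

Things in the scene. Friction and masses are not known exactly. Their poses are not given: they have to be found in the camera images.
- vise: heavy blue cast vise, about 6 kg, loose on rubber feet: round foot 150 mm across, with an arm under the bar guide. Origin on the bench, under the axis of the turning disc; z up. The locking bar lies on the -x side of the axis and is pushed along +x, towards the axis. The guide block round the bar stands 77 to 96 mm from the axis, 36 mm wide, 68 mm high
- guide (a point): middle of the top of the vise's bar guide, a block fixed to its foot with a steel strap over the bar: 86 mm from the axis on the vise's -x side, 68 mm above the bench
- head_top (a point): on the axis of the disc, at the pearl held in the vise's jaws, 109 mm above the bench. The steel disc is 136 mm across, its underside 52 mm and its top 62 mm above the bench; the head on it has a radius of 28 mm up to 74 mm high, the jaws on that reach 90 mm. Disc, head, jaws and peg turn together
- disc (a joint): turn of the slotted disc, rad, positive counter-clockwise from above. 0: the slot points along the vise's -x, straight at the bar. It starts turned 40 to 126 degrees to the negative side; stops at -3 and +3. It needs about 2.5 N at the peg and stays where it is left. Anywhere but at the slot, the rim blocks the bar
- peg_top (a point): centre of the top of the upright black crank peg on the disc, 14 mm thick, 54 mm from the axis, standing from 62 to 98 mm above the bench. Seen from above it is a quarter turn clockwise of the slot: when the slot faces the bar (vise -x), the peg is on the vise's +y side. Pushed sideways it turns the disc
- slot_mouth (a point): middle of the slot's mouth at the rim of the disc, on its top face: 68 mm from the axis, 62 mm above the bench. The slot runs radially in from the rim: 18 mm wide (24 mm at its flared mouth), 26 mm deep, open above and below, with a red stripe along each side
- bar (a joint): slide of the locking bar towards the disc, m: 0 fully drawn out, 0.028 fully home against its stop; it starts at 0 to 0.004. Flat dark steel bar, 14 mm wide and 8 mm thick (53 to 61 mm above the bench), with a nose tapered to 8 mm; drawn out, the nose is 5 mm off the rim, home it fills the slot. It needs about 3 N and stays where it is left
- knob_top (a point): centre of the top of the red knob on the locking bar, an upright cylinder 14 mm thick from 61 to 87 mm above the bench; it is 133 mm from the axis when the bar is drawn out and 105 mm when it is home. The bar ends 10 mm behind the knob's centre
- glue: pale glue bottle with a needle tip and yellow foot ring, 26 mm across, 88 mm tall, loose, near the vise; origin under its centre
- polish: dark red varnish bottle with a black cap, 28 mm across, 72 mm tall, loose, near the vise; origin under its centre
- pliers_near: pliers with yellow handles lying flat near the vise, 150 mm long, 16 mm high, loose; origin under the joint, jaws along +x
- pearl_dish: small white dish of pearls, 96 mm across, 22 mm high, loose, near the vise; origin under its centre
- pliers_far: pliers with yellow handles lying flat at the right of the mat, 150 mm long, 16 mm high, loose; origin under the joint, jaws along +x
- glue_cap: small yellow cap at the back of the mat, 22 mm across, 14 mm tall, loose; origin under its centre
- parts_box: parts box with a clear lid at the left of the mat, 70 x 110 x 40 mm, loose; origin under its centre
Mind the look-alikes: they are no part of the job. What is shaped like the vise but purple is not meant.

How it is judged:
On the way, in this order (a step that is already met when the one before it is completed fails the run):
1. the slot of the disc is turned to face the bar, within 8 degrees (value of joint disc between -0.14 and 0.14 rad), for 0.1 s.
2. the bar is pushed through the slot, within 3 mm of home (value of joint bar above 0.025 m and value of joint disc between -0.08 and 0.08 rad), for 0.1 s.
At the end, for the whole second after the job is handed in: The bar is within 3 mm of fully home in the slot, the disc is within 0.08 rad of facing it, both are at rest, and the vise and its bar guide stand within 15 mm of where they were, upright (all of step 2 and velocity of joint bar between -0.005 and 0.005 m/s and velocity of joint disc between -0.05 and 0.05 rad/s and distance of each of vise, guide from where it was at the start of the episode below 0.015 m and angle between vise's own z axis and vertical below 0.05 rad and linear speed of vise below 0.01 m/s); the robot touches nothing.
It fails at once if the vise is shoved, lifted, turned on the bench or tipped (over 20 mm or 6 degrees) (distance of any of vise, guide from where it was at the start of the episode above 0.02 m or angle between vise's own z axis and vertical above 0.1 rad).
It fails at once if a bystander is pushed, lifted or carried over 30 mm (distance of any of glue, polish, pliers_near, pearl_dish, pliers_far, glue_cap, parts_box from where it was at the start of the episode above 0.03 m).
It fails at once if a bottle is knocked over or the dish is tipped (angle between any of glue, polish, pearl_dish's own z axis and vertical above 0.5 rad).
It also fails if it takes over 50 s, if anything falls off the work surface, if the arm or the gripper's body presses on something with over 40 N, if the wrist force passes 120 N, or if a joint passes its speed limit or range.

## Robot

A 6-joint arm with a two-finger parallel gripper is mounted at the origin on the work surface. World frame = base frame: x ahead of the robot, y to its left, z up, the work surface at z = 0. Lengths are in m, angles in rad, forces in N, time in s.
With the tool pointing down it reaches from about 0.35 to 0.725 m from the base axis. Payload 4.3 kg.
Tool frame: the origin (TCP) lies at the very end of the fingers, on their centre line; the grasp point (between the pads) lies 19 mm behind it; z points along the fingers, y is the line along which they close (so a half turn about z gives the same grasp; the last joint's range is limited). The gripper opens to 85 mm and grips with 20 to 120 N. Pads are 22 mm wide; open, the fingers measure 114 mm over their backs; the gripper's body (76 mm by 85 mm) begins 54 mm behind the grasp point. The pads swing forward as they close: fully open they stand 13 mm farther back than shut.
Start: joints at [1.098, 0.377, 0.081, 1.274, 0, 1.46], TCP at [0.204, 0.538, 0.231] pointing down, gripper open.
Joint ranges: [-2.72, 2.72], [-0.84, 1.66], [-1.02, 1.22], [-1.77, 2.12], [-1.37, 1.28], [-3.14, 3.14]. Speed limits (rad/s): [2.57, 2.57, 3.14, 3.14, 3.14, 3.14].

## Interface

Orientations are given as a unit quaternion [x, y, z, w].
In Python, from workcell import * gives the robot as it stands.
- The arm moves only by the tool step_arm, never from a script. Its argument "motion" is a list that holds one entry, the list of rows, each a list of 5 numbers: the shift along the world's x, y, z in mm, then the turn about the world's z in degrees, then the opening in per cent of the stroke, from 0 (shut) to 100 (fully open). In form: [[[tx, ty, tz, spin, fingers], ...]]. A call has 1 to 8 rows; each row is the pose to reach, as a shift and turn from the pose commanded when the call began; what a row does not reach only later rows make up. A row lasts 1/12 s, in which the tool goes at most 41.7 mm and 7.16 degrees, less where a joint would pass 70% of its speed; a pose out of reach is approached as far as the arm can. A call with a gripper value outside its range is refused whole. The fingers move at their own pace and stop on an object; the grip force is fixed at half the most. Time passes only in rows, so rows that repeat a pose let the fingers close. It gives the time, the measured TCP pose, the force, the opening and the grip force at its end, in the units of the state.
- observe(): the state, without advancing time (a new reading comes with each control period).
- grab_frame(name): name is "scene" or "top" or "wrist"; returns a dict with "frame" (400x640x3 uint8, red, green, blue), "depth" (400x640 float32, m along the optical axis (not along the pixel's ray), 0 where there is no reading), "camera_matrix" (3x3 intrinsics, pixels), "R" (3x3) and "t" (3): a world point X has camera coordinates R X + t. Camera axes: x right, y down, z forward; pixel columns grow to the right and rows downward; lengths in m; the calibration is good to about 2 mm. A picture is of the moment at which its call begins.
- job_done(): hands the job in; it is judged then, once.
The state is a dict: "t": time; "joints": joint angles; "qvel": joint speeds; "joint_efforts": joint torques, N m; "tcp_pos": TCP position; "orientation": TCP orientation; "force": force on the tool from outside, world axes, zero at the start; "moment": the same for the moment, N m; "opening": finger opening in m; "grasp_force": force on a finger pad.
Only numpy, scipy, OpenCV 4.12 (cv2) and the standard library are available. Lean on these libraries where they do the work, as an engineer would, in place of code of your own. Each camera call takes 0.05 s, during which the arm holds its last target. There are 200 camera calls.

## Working session

There is one attempt and no reset: what is moved stays moved. The work goes in short steps, Python scripts to look and compute and a tool call to move; the robot and the scene stay as the last step left them, time stands still between calls to the robot, and variables do not carry over. Pictures are saved under pics/ and viewed, at most 10 in all, crops included, and the job is handed in when it is done.

Besides the shell and the picture viewer there is one more tool, called after "Emit:" as a command line: name --argument value ..., lists and objects as JSON in quotes. step_arm: Moves the arm, as the interface text tells. Its arguments: {"type":"object","properties":{"motion":{"type":"array","items":{"type":"array","items":{"type":"array","items":{"type":"number"}}}}},"required":["motion"]}

```bash
mkdir -p pics && cat > h.py <<'E'
from workcell import *
import numpy as np, cv2
def cam(n):
    f=grab_frame(n); return f
def save(f,name,crop=None,s=1):
    im=f["frame"][:,:,::-1]
    if crop: im=im[crop[1]:crop[3],crop[0]:crop[2]]
    cv2.imwrite("pics/"+name,cv2.resize(im,None,fx=s,fy=s,interpolation=cv2.INTER_CUBIC))
def ray(f,u,v,z):
    K,R,t=map(np.array,(f["camera_matrix"],f["R"],f["t"]))
    c=-R.T@t; d=R.T@np.linalg.solve(K,[u,v,1.]); return c+d*(z-c[2])/d[2]
def proj(f,X):
    p=np.array(f["camera_matrix"])@(np.array(f["R"])@np.array(X)+np.array(f["t"])); return p[:2]/p[2]
E
python3 - <<'E'
from h import *
a=cam("top");b=cam("scene");save(a,"top1.png");save(b,"scene1.png")
for f in(a,b):print(-np.array(f["R"]).T@f["t"])
print(observe())
E
```

```text
[ 0.44174495 -0.03305073  1.03667472]
[1.32073009 0.35084303 0.80686103]
{'t': 0.1, 'joints': array([ 1.09769485e+00,  3.78017828e-01,  7.97762176e-02,  1.27436992e+00,
       -2.07221759e-05,  1.46050209e+00]), 'qvel': array([ 0.00089141, -0.00089999,  0.00447784,  0.00095526,  0.00092365,
        0.00079911]), 'joint_efforts': array([ 9.59996723e-04, -4.64693177e+01,  2.70582175e+01,  1.19913917e-02,
       -1.17401801e-04,  2.92503898e-06]), 'tcp_pos': array([0.20380396, 0.53706125, 0.23044487]), 'orientation': array([ 1.80410254e-01,  9.83591031e-01, -8.72243438e-04, -2.51084165e-04]), 'force': array([-0.21025424,  0.21540389, -0.11533167]), 'moment': array([ 0.023047  , -0.01755704, -0.02107913]), 'grasp_force': 0.0, 'opening': 0.08572133475007963}
```

View pics/top1.png

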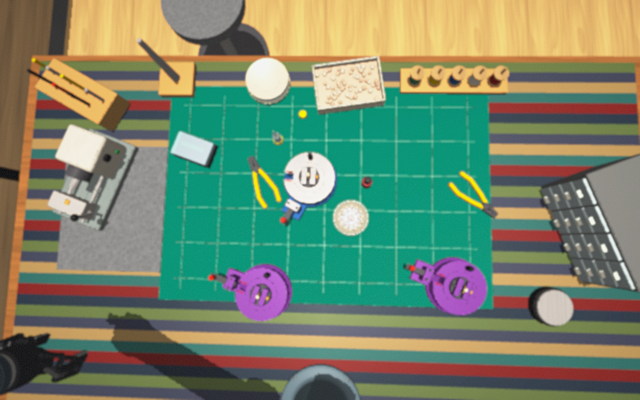

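View pics/scene1.png

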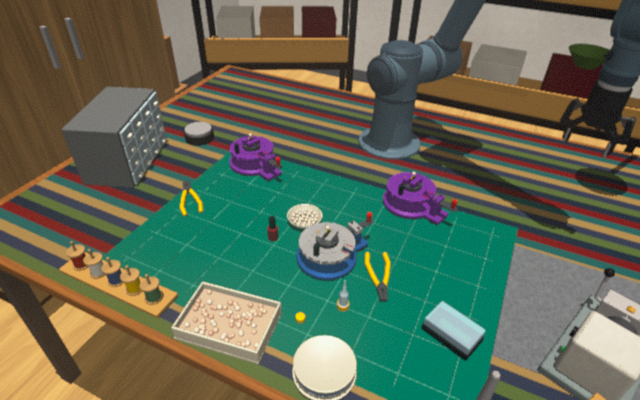

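The top view shows the blue vise with its steel disc at (309,178), its red knob at (284,220) and its black peg near (310,156). Two purple look-alikes are at (262,292) and (458,287). The blue one is the one described. I'll check it in a close crop and measure it.

```bash
python3 - <<'E'
from h import *
f=cam("top");save(f,"crop1.png",(235,125,395,245),5)
hsv=cv2.cvtColor(f["frame"],cv2.COLOR_RGB2HSV)
def blobs(m,z,n):
    c,_=cv2.findContours(m,cv2.RETR_EXTERNAL,cv2.CHAIN_APPROX_NONE)
    for k in c:
        if cv2.contourArea(k)<4: continue
        (u,v),r=cv2.minEnclosingCircle(k);M=cv2.moments(k);u2,v2=M["m10"]/M["m00"],M["m01"]/M["m00"]
        print(n,round(u2,1),round(v2,1),"r",round(r,1),ray(f,u2,v2,z).round(4)[:2],cv2.contourArea(k))
roi=np.zeros(hsv.shape[:2],np.uint8);roi[125:245,235:395]=255
blobs(cv2.bitwise_and(roi,cv2.inRange(hsv,(0,0,130),(179,45,255))),.062,"disc")
blobs(cv2.bitwise_and(roi,cv2.inRange(hsv,(0,140,90),(8,255,255))|cv2.inRange(hsv,(172,140,90),(179,255,255))),.087,"red")
blobs(cv2.bitwise_and(roi,cv2.inRange(hsv,(0,0,0),(179,255,50))),.098,"black")
blobs(cv2.bitwise_and(roi,cv2.inRange(hsv,(100,120,40),(125,255,255))),.03,"blue")
E
```

```text
disc 350.2 217.4 r 17.8 [ 0.4994 -0.0706] 934.5
disc 309.0 179.4 r 31.8 [0.5988 0.0405] 2014.5
disc 276.0 135.8 r 3.8 [0.7169 0.1333] 26.0
red 282.9 219.9 r 2.5 [0.4879 0.1034] 14.5
red 365.5 183.9 r 4.0 [ 0.5853 -0.1078] 20.0
blue 284.3 208.9 r 3.0 [0.5209 0.1089] 16.5
blue 307.8 207.2 r 29.8 [0.5271 0.0445] 143.5
blue 287.8 175.8 r 3.4 [0.613  0.1021] 13.5
```

View pics/crop1.png

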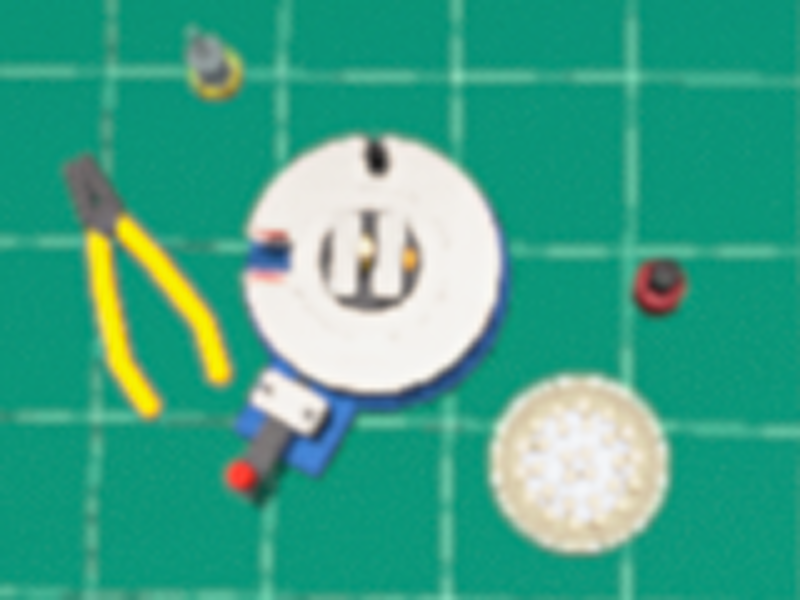

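The crop confirms it: blue foot, slot with red stripes at crop (265,257) facing image-left, peg at (376,152), red knob at (242,476), steel strap at (288,400). The glue bottle is at (215,75), and polish and dish are to the right. Next I compute the geometry, refined with the scene view.

```bash
cat >> h.py <<'E'
def tri(fs,ps):
    A=[];B=[]
    for f,p in zip(fs,ps):
        K,R,t=map(np.array,(f["camera_matrix"],f["R"],f["t"]))
        c=-R.T@t;d=R.T@np.linalg.solve(K,[*p,1.]);d/=np.linalg.norm(d)
        P=np.eye(3)-np.outer(d,d);A.append(P);B.append(P@c)
    return np.linalg.lstsq(np.vstack(A),np.hstack(B),rcond=None)[0]
E
python3 - <<'E'
from h import *
f=cam("top");g=cam("scene");save(g,"crop2.png",(280,195,400,285),6)
c=lambda u,v:(235+u/5-.4,125+v/5-.4)
P={}
for n,u,v,z in[("axis",374,264,.062),("slot",247,257,.062),("knob",241,474,.087),("peg",374,147,.098),("glue",217,80,.0),("guide",289,399,.068),("polish",660,290,0)]:
    P[n]=ray(f,*c(u,v),z);print(n,P[n].round(4),proj(g,P[n]).round(1), ((proj(g,P[n])-[280,195])*6+2.5).round(0))
az=lambda n:np.degrees(np.arctan2(*(P[n]-P["axis"])[1::-1]))
for n in P:
    if n!="axis":print(n,az(n).round(1),np.linalg.norm((P[n]-P["axis"])[:2]).round(4))
E
```

```text
axis [0.6042 0.0396 0.062 ] [326.6 239.5] [282. 269.]
slot [0.6069 0.1079 0.062 ] [352.2 249.2] [436. 328.]
knob [0.4893 0.1038 0.087 ] [369.2 212.1] [538. 105.]
peg [0.6595 0.0385 0.098 ] [316.4 242.8] [221. 289.]
glue [0.7203 0.1375 0.    ] [343.3 304.7] [383. 661.]
guide [0.5304 0.0824 0.068 ] [354.7 224.8] [451. 182.]
polish [ 0.6021 -0.1177  0.    ] [272.2 237.3] [-45. 256.]
slot 87.7 0.0683
knob 150.8 0.1316
peg -1.2 0.0553
glue 40.1 0.1519
guide 149.9 0.0853
polish -90.8 0.1574
```

View pics/crop2.png

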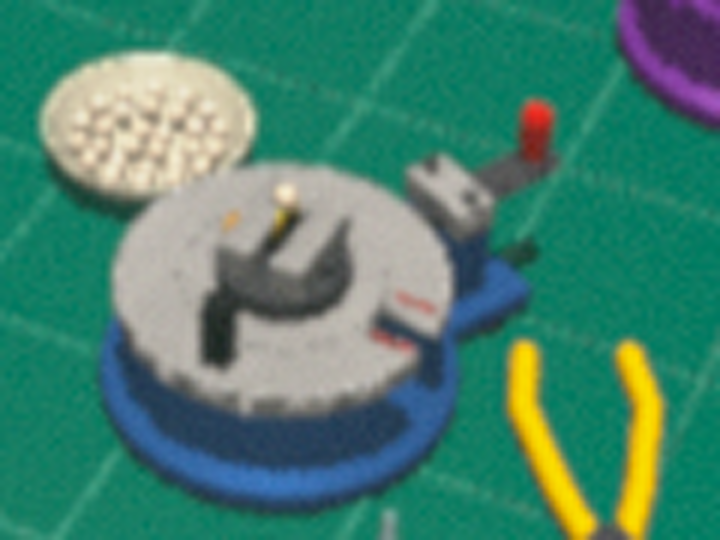

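Measured positions: axis (0.604, 0.040), bar azimuth about 150.3°, slot about 88°, peg about −1.5° at r = 54 mm. The disc therefore has to turn about +62° (CCW). I'll close the fingers and move to the clockwise side of the peg.

Emit:
step_arm --motion '[[[40,-10,0,5,0],[75,-40,0,10,0],[105,-70,0,15,0],[130,-100,0,20,0],[155,-130,0,20,0],[182,-160,0,20,0],[208,-190,0,20,0],[234,-220,0,20,0]]]'

```text
t: 0.92
tcp_pos: [0.439, 0.3159, 0.2314]
orientation: [0.007, 1.0, 0.0, 0.0]
force: [0.9, 0.2, 1.1]
opening: -0.0
grasp_force: 0.0
```

Emit:
step_arm --motion '[[[24,-33,0,0,0],[48,-66,0,0,0],[72,-99,0,0,0],[96,-132,0,0,0],[120,-165,0,0,0],[144,-198,0,0,0],[166,-231,0,0,0],[188,-264,0,0,0]]]'

```text
t: 1.58
tcp_pos: [0.6269, 0.0517, 0.2312]
orientation: [0.007, 1.0, 0.0, -0.0]
force: [1.3, 0.8, -0.1]
opening: 0.0001
grasp_force: 0.0
```

Emit:
step_arm --motion '[[[16,-28,-10,0,0],[32,-55,-25,0,0],[32,-55,-55,0,0],[32,-55,-85,0,0],[32,-55,-85,0,0],[32,-55,-85,0,0]]]'

```text
t: 2.08
tcp_pos: [0.6559, -0.0013, 0.1444]
orientation: [0.007, 1.0, 0.0, -0.003]
force: [1.0, -0.0, 0.9]
opening: -0.0003
grasp_force: 0.0
```

Emit:
step_arm --motion '[[[0,0,-20,0,0],[0,0,-40,0,0],[0,0,-60,0,0],[0,0,-72,0,0],[0,0,-72,0,0]]]'

```text
t: 2.5
tcp_pos: [0.6575, -0.0007, 0.0741]
orientation: [0.006, 1.0, 0.0, -0.001]
force: [-0.1, 0.3, 0.5]
opening: 0.0001
grasp_force: 0.0
```

```bash
python3 - <<'E'
from h import *
g=cam("scene");save(g,"s3.png",(250,165,410,285),5)
E
```

```text
(no output)
```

View pics/s3.png

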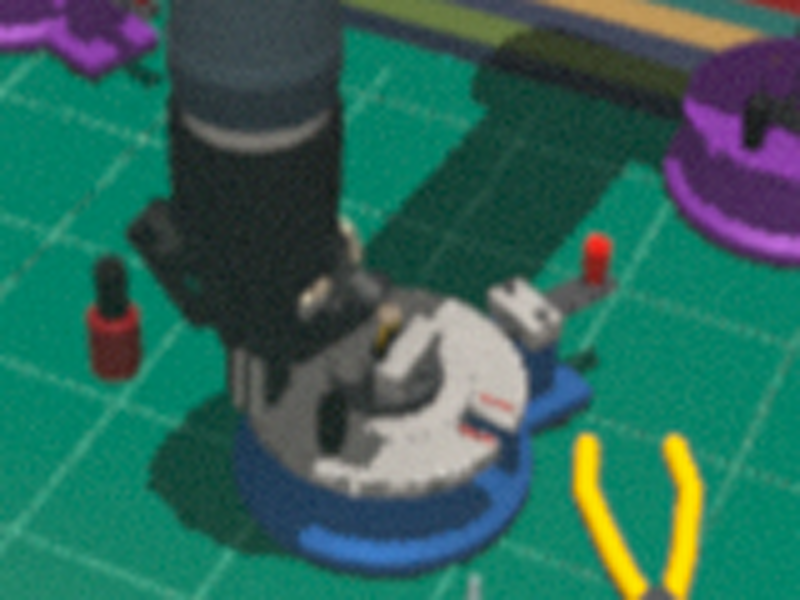

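The tool is beside the peg, at crop (330,420), on its clockwise side and touching nothing. Now the contact and the first part of the arc.

Emit:
step_arm --motion '[[[0,7,0,0,0],[0,14,0,0,0],[0,20,0,0,0],[2,25,0,5,0],[3,30,0,10,0],[4,35,0,15,0],[4,40,0,20,0],[4,40,0,20,0]]]'

```text
t: 3.22
tcp_pos: [0.6638, 0.0397, 0.0762]
orientation: [-0.168, 0.986, -0.0, 0.002]
force: [0.8, -0.3, -0.2]
opening: 0.0001
grasp_force: 0.3
```

```bash
python3 - <<'E'
from h import *
g=cam("scene");save(g,"s4.png",(250,165,410,285),5)
E
```

```text
(no output)
```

View pics/s4.png

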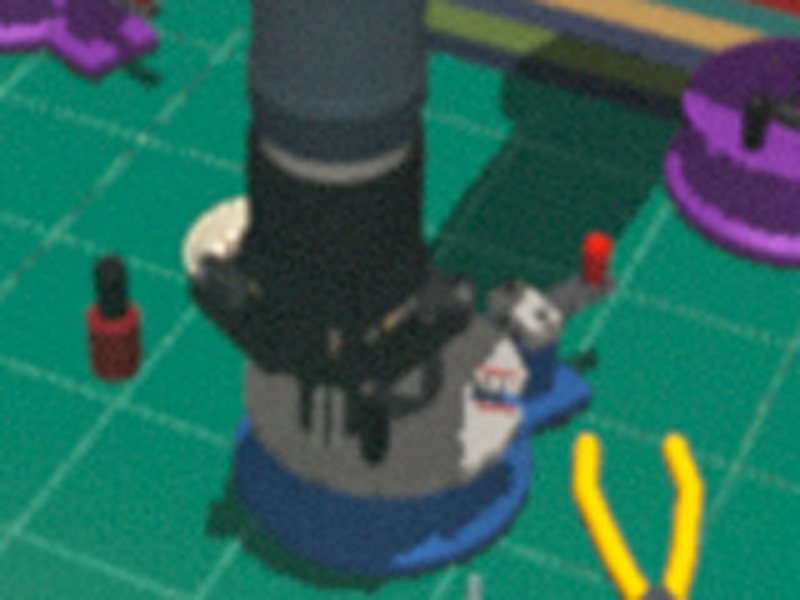

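Contact works: the peg moved and the slot, now at crop (497,393), turned with it. I'll continue the arc to about 50°.

Emit:
step_arm --motion '[[[0,5,0,5,0],[0,10,0,10,0],[-1,15,0,15,0],[-2.5,20,0,20,0],[-4.5,24.5,0,25,0],[-6.5,29,0,30,0],[-6.5,29,0,30,0]]]'

```text
t: 3.85
tcp_pos: [0.6562, 0.0684, 0.0753]
orientation: [-0.416, 0.909, -0.0, 0.001]
force: [0.8, -0.1, 0.9]
opening: -0.0001
grasp_force: 0.4
```

```bash
cat >> h.py <<'E'
AX=np.array([.604,.040])
def red(f,z=.062,box=None):
    hsv=cv2.cvtColor(cv2.GaussianBlur(f["frame"],(3,3),0),cv2.COLOR_RGB2HSV)
    m=cv2.inRange(hsv,(0,80,70),(10,255,255))|cv2.inRange(hsv,(168,80,70),(179,255,255))
    v,u=np.nonzero(m);P=np.array([ray(f,a,b,z)[:2] for a,b in zip(u,v)])-AX
    r=np.hypot(*P.T);k=(r>.036)&(r<.073);a=np.degrees(np.arctan2(P[k,1],P[k,0]))
    return np.c_[u[k],v[k],r[k]*1e3,a]
E
python3 - <<'E'
from h import *
print(observe()["tcp_pos"])
for n in("scene","top"):
    g=cam(n);q=red(g);print(n,len(q),q[:,3].mean() if len(q) else "");print(q.round(1)[::2])
save(g,"s5.png",(235,125,395,245),5)
E
```

```text
[0.65617957 0.06835987 0.07526784]
scene 0 
[]
top 0 
[]
```

View pics/s5.png

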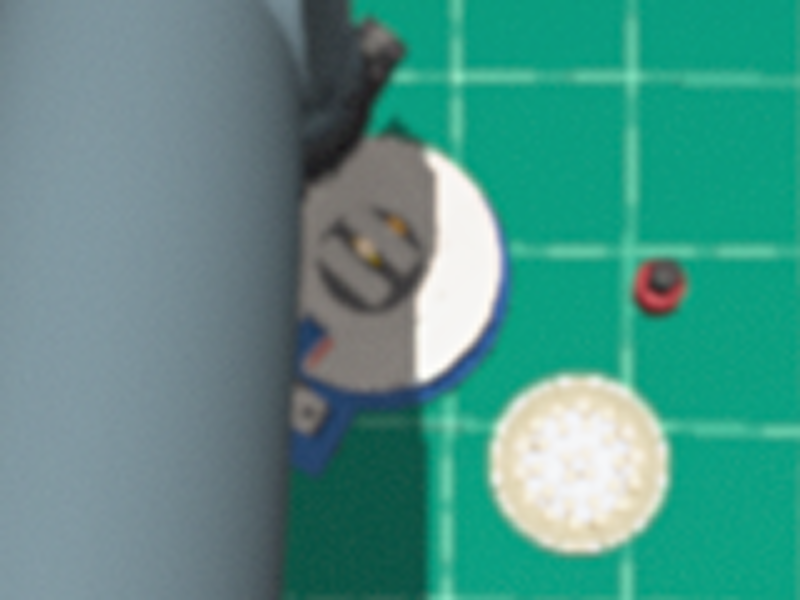

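Peg and slot turned: the right red stripe at crop (318,352) points to about 137° azimuth, so roughly 12° remain. I'll finish the arc gently, back off and lift.

Emit:
step_arm --motion '[[[-1,2,0,2,0],[-2.5,4.5,0,5,0],[-4,7,0,8,0],[-6,9.5,0,11,0],[-6,9.5,0,11,0],[5,3,0,11,0],[16,-3,0,11,0],[16,-3,30,11,0]]]'

```text
t: 4.62
tcp_pos: [0.6681, 0.0634, 0.0977]
orientation: [-0.5, 0.866, 0.003, -0.005]
force: [-0.2, -0.2, -0.5]
opening: 0.0
grasp_force: 0.0
```

Emit:
step_arm --motion '[[[0,0,40,0,0],[0,0,75,0,0],[-20,30,100,0,0],[-40,65,100,0,0],[-60,100,100,0,0],[-80,135,100,0,0],[-100,165,100,0,0],[-120,200,100,0,0]]]'

```text
t: 5.28
tcp_pos: [0.5498, 0.2653, 0.2041]
orientation: [-0.5, 0.866, 0.0, -0.001]
force: [-0.4, 0.6, 0.6]
opening: -0.0002
grasp_force: 0.0
```

```bash
python3 - <<'E'
from h import *
print(observe()["tcp_pos"])
for n in("scene","top"):
    g=cam(n);q=red(g);print(n,len(q),q[:,3].mean() if len(q) else "");print(q.round(1)[::2])
    save(g,n+"6.png",(235,125,395,245) if n=="top" else (280,195,400,285),4)
a,b=[cv2.imread(f"pics/{n}6.png") for n in("top","scene")]
cv2.imwrite("pics/both6.png",cv2.resize(np.vstack([a,cv2.resize(b,(640,480))]),None,fx=.62,fy=.62))
E
```

```text
[0.54982982 0.26528585 0.20407789]
scene 0 
[]
top 0 
[]
```

View pics/both6.png

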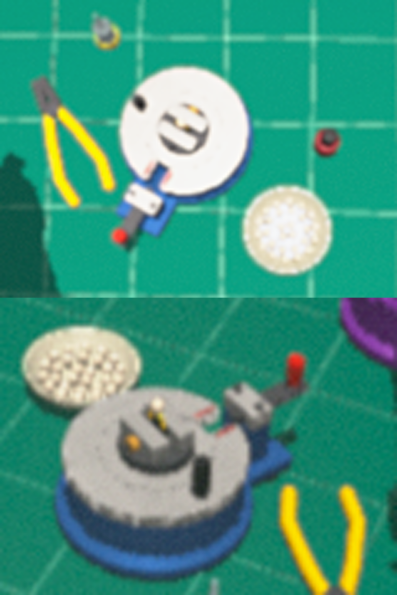

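In the top half the slot at (157,172) now roughly faces the strap, and the peg is at (139,102). In the lower half the stripes straddle the bar line near (220,420). Next I measure the residual angle.

```bash
python3 - <<'E'
from h import *
for n in("scene","top"):
    f=cam(n);im=f["frame"].astype(int)
    for name,z,w,lo,hi,a0,a1 in[("red",.062,(im[...,0]-im[...,1:].max(2)).clip(0),.044,.067,125,175),("peg",.080,((95-im.max(2)).clip(0)),.042,.066,35,85),("blue slot",.056,(im[...,2]-im[...,0]-20).clip(0),.045,.064,130,170),("knob",.074,(im[...,0]-im[...,1:].max(2)-40).clip(0),.1,.15,135,165)]:
        v,u=np.mgrid[170:290,250:420] if n=="scene" else np.mgrid[125:245,235:395]
        P=np.array([ray(f,a,b,z)[:2] for a,b in zip(u.ravel(),v.ravel())])-AX
        r=np.hypot(*P.T);a=np.degrees(np.arctan2(P[:,1],P[:,0]));ww=w[v.ravel(),u.ravel()]*((r>lo)&(r<hi)&(a>a0)&(a<a1))
        if name=="red":ww=ww*(ww>15)
        if ww.sum():
            c=(P*ww[:,None]).sum(0)/ww.sum();print(n,name,int((ww>0).sum()),"az",np.degrees(np.arctan2(c[1],c[0])).round(1),"r",np.hypot(*c).round(4))
            if name=="red":
                k=ww>0;h=np.histogram(a[k],bins=range(126,176,4),weights=ww[k]);print(h[0].round())
E
```

```text
scene red 32 az 148.2 r 0.0517
[ 39 249 238  25   0   0   0  60 303 209  44   0]
scene peg 47 az 58.3 r 0.0549
scene blue slot 16 az 149.2 r 0.0557
scene knob 41 az 152.0 r 0.134
top red 34 az 149.0 r 0.0534
[  0  37 301 212   0   0   0  21 423 131   0   0]
top peg 12 az 61.4 r 0.0544
top blue slot 33 az 149.0 r 0.0553
top knob 32 az 150.3 r 0.132
```

The slot is at about 149° and the bar at about 150.3°, so the error is about 1°, inside the clearance. Now behind the knob; the closing axis already lines up with the bar.

Emit:
step_arm --motion '[[[-18,-28,0,0,0],[-37,-57,0,0,0],[-55,-85,0,0,0],[-74,-114,0,0,0],[-92,-142,0,0,0],[-92,-142,-35,0,0],[-92,-142,-60,0,0],[-92,-142,-60,0,0]]]'

```text
t: 6.15
tcp_pos: [0.456, 0.1202, 0.1402]
orientation: [-0.499, 0.866, 0.002, -0.004]
force: [-0.5, 0.2, 0.5]
opening: 0.0002
grasp_force: 0.0
```

Emit:
step_arm --motion '[[[0,0,-20,0,0],[0,0,-40,0,0],[0,0,-60,0,0],[0,0,-72,0,0],[0,0,-72,0,0],[0,0,-72,0,0]]]'

```text
t: 6.65
tcp_pos: [0.4599, 0.1221, 0.0728]
orientation: [-0.501, 0.865, 0.0, -0.0]
force: [0.1, -0.5, -0.0]
opening: -0.0
grasp_force: 0.0
```

```bash
python3 - <<'E'
from h import *
s=observe();P=s["tcp_pos"][:2]-AX;print(s["tcp_pos"],np.hypot(*P),np.degrees(np.arctan2(P[1],P[0])))
g=cam("scene");save(g,"s7.png",(290,155,420,255),6)
E
```

```text
[0.45988793 0.12211227 0.07276349] 0.16586354196492886 150.32634683417584
```

View pics/s7.png

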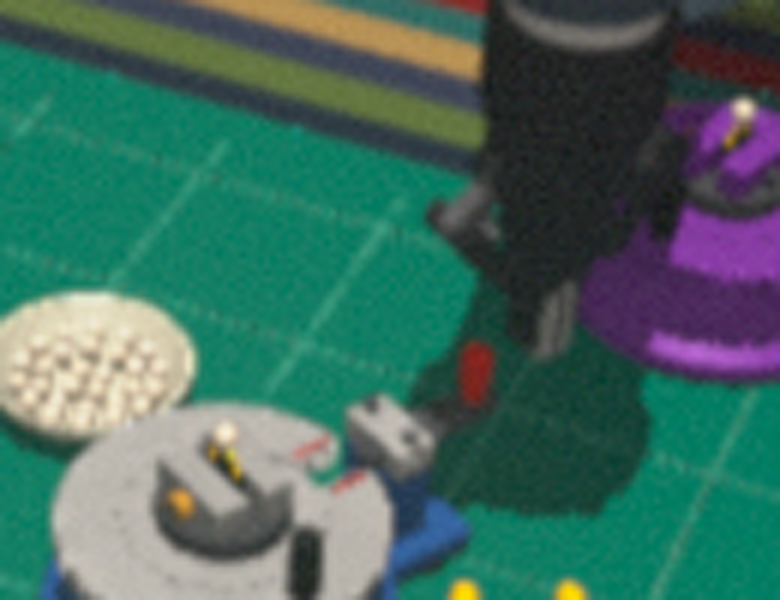

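The fingers stand behind the red knob, seen at crop (478,372), in line with the bar, and the slot faces the strap. Now I push slowly along (0.87, −0.495).

Emit:
step_arm --motion '[[[5,-3,0,0,0],[10,-5.5,0,0,0],[14,-8,0,0,0],[17.5,-10,0,0,0],[21,-12,0,0,0],[24,-13.5,0,0,0],[27,-15,0,0,0],[27,-15,0,0,0]]]'

```text
t: 7.37
tcp_pos: [0.4872, 0.1072, 0.0724]
orientation: [-0.501, 0.865, -0.0, 0.0]
force: [-0.9, 1.2, 0.7]
opening: 0.0002
grasp_force: 0.5
```

```bash
cat > m.py <<'E'
from h import *
s=observe();P=s["tcp_pos"][:2]-AX;print("tool r",np.hypot(*P).round(4),np.degrees(np.arctan2(P[1],P[0])).round(1),s["force"])
for n in("scene","top"):
    f=cam(n);im=f["frame"].astype(int)
    for name,z,w,lo,hi,a0,a1 in[("peg",.080,((95-im.max(2)).clip(0)),.042,.066,35,85),("knob",.074,(im[...,0]-im[...,1:].max(2)-40).clip(0),.09,.15,135,165),("guide",.068,None,0,0,0,0)]:
        if w is None: continue
        v,u=np.mgrid[170:290,250:420] if n=="scene" else np.mgrid[125:245,235:395]
        P=np.array([ray(f,a,b,z)[:2] for a,b in zip(u.ravel(),v.ravel())])-AX
        r=np.hypot(*P.T);a=np.degrees(np.arctan2(P[:,1],P[:,0]));ww=w[v.ravel(),u.ravel()]*((r>lo)&(r<hi)&(a>a0)&(a<a1))
        if ww.sum():
            c=(P*ww[:,None]).sum(0)/ww.sum();print(n,name,int((ww>0).sum()),"az",np.degrees(np.arctan2(c[1],c[0])).round(1),"r",np.hypot(*c).round(4))
E
python3 m.py
```

```text
tool r 0.1348 150.1 [-0.85269656  1.24058485  0.66799565]
scene peg 49 az 58.3 r 0.0549
scene knob 41 az 150.4 r 0.1139
top peg 13 az 61.4 r 0.0544
```

The bar has moved about 20 mm, the force is low and the peg is unmoved. I'll push the rest in small steps.

Emit:
step_arm --motion '[[[1.5,-1,0,0,0],[3,-1.7,0,0,0],[4.3,-2.5,0,0,0],[5.2,-3,0,0,0],[5.2,-3,0,0,0]]]'

```text
t: 7.88
tcp_pos: [0.4917, 0.1045, 0.0722]
orientation: [-0.502, 0.865, 0.0, -0.0]
force: [-1.8, 0.8, 0.3]
opening: 0.0002
grasp_force: 1.1
```

```bash
python3 m.py
```

```text
tool r 0.1295 150.1 [-1.81108659  0.81106815  0.29360558]
scene peg 50 az 58.2 r 0.055
scene knob 43 az 150.4 r 0.1088
top peg 13 az 61.4 r 0.0544
```

Emit:
step_arm --motion '[[[0.9,-0.5,0,0,0],[1.7,-1,0,0,0],[1.7,-1,0,0,0],[1.7,-1,0,0,0]]]'

```text
t: 8.32
tcp_pos: [0.4935, 0.1035, 0.0723]
orientation: [-0.502, 0.865, 0.0, -0.0]
force: [-1.5, 2.4, 0.2]
opening: 0.0
grasp_force: 1.1
```

Emit:
step_arm --motion '[[[0.9,-0.5,0,0,0],[0.9,-0.5,0,0,0],[0.9,-0.5,0,0,0]]]'

```text
t: 8.57
tcp_pos: [0.4944, 0.1031, 0.0723]
orientation: [-0.502, 0.865, 0.0, -0.0]
force: [-2.0, 1.2, -0.3]
opening: -0.0001
grasp_force: 1.1
```

Emit:
step_arm --motion '[[[0.9,-0.5,0,0,0],[0.9,-0.5,0,0,0],[0.9,-0.5,0,0,0]]]'

```text
t: 8.82
tcp_pos: [0.4953, 0.1025, 0.0723]
orientation: [-0.502, 0.865, -0.0, -0.0]
force: [-1.3, 1.2, 0.1]
opening: -0.0
grasp_force: 1.1
```

```bash
python3 m.py
```

```text
tool r 0.1254 150.1 [-1.2717948   1.24437987  0.06358917]
scene peg 48 az 58.3 r 0.0549
scene knob 42 az 150.3 r 0.1047
top peg 13 az 61.4 r 0.0544
```

Emit:
step_arm --motion '[[[0.9,-0.5,0,0,0],[0.9,-0.5,0,0,0],[0.9,-0.5,0,0,0]]]'

```text
t: 9.17
tcp_pos: [0.4962, 0.1021, 0.0723]
orientation: [-0.502, 0.865, 0.0, -0.0]
force: [-2.1, 1.0, -0.6]
opening: 0.0
grasp_force: 1.2
```

Emit:
step_arm --motion '[[[0.9,-0.5,0,0,0],[0.9,-0.5,0,0,0],[0.9,-0.5,0,0,0]]]'

```text
t: 9.42
tcp_pos: [0.4964, 0.102, 0.0722]
orientation: [-0.502, 0.865, 0.001, -0.0]
force: [-4.0, 2.6, 1.3]
opening: -0.0003
grasp_force: 2.6
```

```bash
python3 m.py
```

```text
tool r 0.1242 150.1 [-4.03275974  2.57292735  1.3470682 ]
scene peg 50 az 58.3 r 0.0549
scene knob 42 az 150.1 r 0.1036
top peg 13 az 61.4 r 0.0543
```

The force jumped and the tool stalled just where home is expected. Backing off, lifting and checking.

Emit:
step_arm --motion '[[[-4,2.5,0,0,0],[-12,7,0,0,0],[-22,12,0,0,0],[-26,15,25,0,0],[-26,15,60,0,0],[-26,15,100,0,0],[-36,45,125,0,0],[-46,80,130,0,0]]]'

```text
t: 10.18
tcp_pos: [0.4541, 0.1818, 0.208]
orientation: [-0.5, 0.866, -0.002, 0.005]
force: [1.2, 0.7, -0.5]
opening: 0.0001
grasp_force: 0.0
```

Emit:
step_arm --motion '[[[-10,38,0,0,0],[-20,76,0,0,0],[-30,114,0,0,0],[-40,140,0,0,0],[-40,140,0,0,0],[-40,140,0,0,0]]]'

```text
t: 10.68
tcp_pos: [0.41, 0.3227, 0.2024]
orientation: [-0.503, 0.864, -0.0, 0.0]
force: [0.0, -0.8, 0.3]
opening: -0.0001
grasp_force: 0.0
```

```bash
python3 m.py; python3 - <<'E'
from h import *
f=cam("top");g=cam("scene");save(f,"t8.png",(255,135,375,235),4);save(g,"s8.png",(290,170,410,270),4)
cv2.imwrite("pics/b8.png",cv2.resize(np.vstack([cv2.imread("pics/t8.png"),cv2.imread("pics/s8.png")]),None,fx=.74,fy=.74))
E
```

```text
tool r 0.3429 124.5 [ 0.00299612 -0.75491081  0.33857493]
scene peg 44 az 58.4 r 0.0549
scene knob 41 az 152.2 r 0.1069
top peg 13 az 61.4 r 0.0544
top knob 27 az 150.0 r 0.105
```

View pics/b8.png

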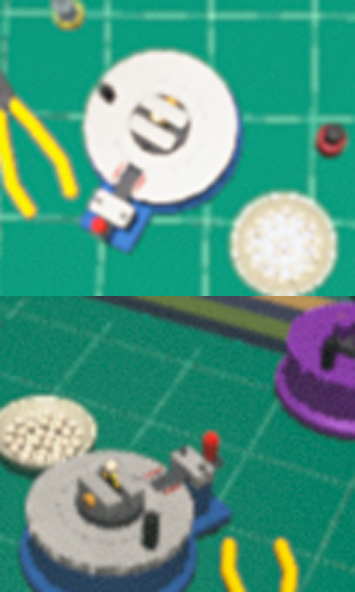

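The bar fills the slot at (130,180) in the top half. The knob is against the strap at (100,226), 105.0 mm from the axis, which is home. The vise and its neighbours are unmoved.

```bash
python3 -c "
from workcell import *
print(job_done())"
```

```text
the job is handed in; nothing more can be done
None
```

I turned the disc until its slot faced the bar, pushed the bar fully home (knob 105 mm from the axis), moved the arm clear and handed the job in; no verdict came back.

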